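# Click the tube head onto the mixer's square drive and start it

### The job

Take the blue eight-tube head off its parking post, set its square socket on the steel square drive of the bench mixer and push it straight down, firmly but without leaning on it hard, until the drive's spring ball clicks into its dimple and the sleeve sits fully home on the round collar. Then press the green start button right in and let it go. Leave the orange cup head and everything else on the bench where it is.

Things in the scene. Friction and masses are not known exactly. Their poses are not given: they have to be found in the camera images.
- head: Loose tube head to fit, 0.15 to 0.31 kg. Origin: centre of its sleeve's underside, z up its axis. Grey square sleeve 38 x 38, z 0 to 34 mm, square bore 21.5 wide and 34 deep (bottom 5 mm flared to 27.3), a dimple window in each wall about 12 up. Bore, sleeve and grip sides lie along its x and y, so any of four quarter turns fits. Starts upright on the stand, a 16 mm post inside the bore with play.
- head_grip (a point): Centre of the head's grip, 62 mm above its origin: a grey square block 28 x 28 mm standing free, z 42 to 82 mm of the head, above a blue disc 90 mm across (z 34 to 42 mm) with eight black wells.
- spindle: The mixer's upright steel drive. Origin: centre of the top of its round collar (48 mm across), 106 mm above the table when unloaded, z up; the head is home when its sleeve rests here (origins meet). A 20 x 20 mm square rises to z 26 mm, sides along its x and y. It turns about z, stiffly (0.08 N m), and starts within 0.7 rad of the mixer's x axis.
- drive_mount (a point): Point on the drive's axis 12 mm above the collar, level with the brass spring ball that stands 3 mm proud of the drive's +x face. Passing the ball takes about 8 to 16 N. The drive rides on a springy mount: it sinks under load, 0.85 N per mm after 1 N, to a hard stop at 18 mm, and rises again, so going only to the collar's measured height stops short of home. Keep the pressing force below 40 N.
- mixer: The bench mixer, fixed to the table: ivory casing 220 (x) x 160 (y) x 80 mm high, origin at the centre of its underside, z up, front towards -x. The drive stands on its top 45 mm behind the centre (+x), the green button on a blue panel 75 mm in front of the centre (-x).
- start_top (a point): Centre of the top of the green start button, a cap 26 mm across on the mixer's top; pressed straight down.
- start (a joint): How far the start button is pressed in, m: 0 released, 0.006 fully in (5 N); it springs back.
- stand: White parking stand fixed to the table, 120 (x) x 270 (y) x 12 mm high, origin at the centre of its underside; two aluminium posts 16 mm across, 20 mm high above its top at y +70 and -70 mm, one head parked on each (which is on which varies).
- cup_head: Bystander: the other head, with the same grey sleeve but an orange cup on top, 60 mm across and 77 mm high in all; origin at the centre of its underside.
- tube_rack: Bystander: ivory rack of capped sample tubes, 90 x 220 mm, 98 mm high; origin under its centre.
- tip_box: Bystander: beige box of yellow pipette tips, 85 x 120 x 57 mm; origin under its centre.
- reagent: Bystander: amber bottle, 60 mm across, 130 mm high; origin under its centre.
- beaker: Bystander: glass beaker, 70 mm across, 85 mm high; origin under its centre.
- specimen: Bystander: clear specimen jar with red cap, 52 mm across, 60 mm high; origin under its centre.
- pipette: Bystander: white hand pipette lying down, about 250 mm long along its x; origin under it, near the middle.
- slide_box: Bystander: flat blue slide box with white lid, 90 x 130 x 34 mm; origin under its centre.
Mind the look-alikes: they are no part of the job. What is shaped like the head but pink or turquoise is not meant.

How it is judged:
On the way, in this order (a step that is already met when the one before it is completed fails the run):
1. the tube head is clicked fully home on the drive (z of head in the frame of spindle between -0.002 and 0.0018 m and horizontal distance between head and spindle below 0.003 m and angle between the z axis of head and the z axis of spindle, either way round below 0.05 rad), for 0.2 s.
2. then the start button is pressed in (value of joint start above 0.0045 m), for 0.05 s.
At the end, for the whole second after the job is handed in: The blue tube head is at rest on the drive: its sleeve's underside within 1.8 mm of the collar, centred within 3 mm and straight within 0.05 rad, and the start button has come back up (less than 1.5 mm in) (all of step 1 and value of joint start below 0.0015 m and linear speed of head below 0.02 m/s); the robot touches nothing.
It fails at once if the tube head is pressed on the mixer with more than 55 N (contact force between head and mixer above 55 N).
It fails at once if the robot presses on the mixer with more than 55 N (contact force between any of the fingers, the arm and mixer above 55 N).
It fails at once if the orange cup head is shifted by more than 15 mm (distance of cup_head from where it was at the start of the episode above 0.015 m).
It fails at once if another thing on the bench is shifted by more than 30 mm (distance of any of tube_rack, tip_box, reagent, beaker, specimen, pipette, slide_box from where it was at the start of the episode above 0.03 m).
It also fails if it takes over 72 s, if anything falls off the work surface, if the arm or the gripper's body presses on something with over 40 N, if the wrist force passes 120 N, or if a joint passes its speed limit or range.

### The arm

A 7-joint arm with a two-finger parallel gripper is mounted at the origin on the work surface. World frame = base frame: x ahead of the robot, y to its left, z up, the work surface at z = 0. Lengths are in m, angles in rad, forces in N, time in s.
With the tool pointing down it reaches from about 0.4 to 0.875 m from the base axis. Payload 4.4 kg.
Tool frame: the origin (TCP) lies on the centre line of the jaws, within the pads' length; the fingertips stand 22 mm ahead of it and the grasp point (between the pads) lies 3 mm ahead of it (env.tcp_to_tips is the distance from the TCP to the fingertips, in m); z points along the fingers, y is the line along which they close (so a half turn about z gives the same grasp; the last joint's range is limited). The gripper opens to 85 mm and grips with 20 to 120 N. Pads are 22 mm wide; open, the fingers measure 114 mm over their backs; the gripper's body (76 mm by 85 mm) begins 54 mm behind the grasp point. The pads swing forward as they close: fully open they stand 13 mm farther back than shut.
Start: joints at [-1.316, 0.628, 0.038, 1.517, -0.027, 0.996, -0.02], TCP at [0.205, 0.617, 0.253] pointing down, gripper open.
Joint ranges: [-3.06, 3.06], [-0.37, 2.12], [-1.25, 1.32], [0.18, 2.47], [-1.1, 4.24], [0.23, 1.98], [-2.94, 2.94]. Speed limits (rad/s): [2.57, 2.57, 3.14, 3.14, 3.14, 3.14, 3.14].

### API

Orientations are given as a unit quaternion [x, y, z, w].
In Python, from workcell import env, jaws, vision gives the robot as it stands. Calls block until the motion is done:
- env.goto(position, orientation): joint-space move of the TCP to a pose.
- env.move_straight(position, rot=None, vel=0.15): straight line of the TCP; rot=None keeps the orientation; vel is the mean speed in m/s.
- env.move_joints(angles): joint-space move.
- jaws.command_gripper(opening, f_grip=None): finger opening in m; f_grip is the grip in N (None keeps the last); returns when the fingers have stopped.
- env.pause(seconds).
- env.solve_ik(position, orientation): joint angles nearest the present ones, or None.
- vision.grab_frame(name): name is "scene" or "top"; returns the picture (384x512x3 uint8, red, green, blue); there is no depth.
- vision.camera_info(name): a dict with "K" (3x3 intrinsics, pixels), "pose" (4x4, takes a point from camera to world coordinates). Camera axes: x right, y up, looking along -z (the intrinsics and any distortion apply to the point x, -y, -z); pixel columns grow to the right and rows downward; lengths in m; the calibration is good to about 2 mm. A picture is of the moment at which its call begins. camera_info takes no time and is no camera call.
A pose or a line that the arm cannot do raises env.PlanningError and nothing moves.
- env.hand_in(): hands the job in; it is judged then, once.
Readings, each from a call of its own:
- env.get_time(): time.
- env.get_joint_pos(): joint angles.
- env.get_qvel(): joint speeds.
- env.get_effort(): joint torques, N m.
- env.get_position(): TCP position.
- env.get_eef_rot(): TCP orientation.
- env.get_wrist_force(): force on the tool from outside, world axes, zero at the start.
- env.get_wrist_torque(): the same for the moment, N m.
- env.get_gripper_width(): finger opening in m.
- env.get_gripper_force(): force on a finger pad.
Only numpy, scipy, OpenCV 4.12 (cv2) and the standard library are available. Lean on these libraries where they do the work, as an engineer would, in place of code of your own. Each camera call takes 0.05 s, during which the arm holds its last target. There are 200 camera calls.

## Working session

There is one attempt and no reset: what is moved stays moved. The work goes in short steps, each a Python script; the robot and the scene stay as the last script left them, time stands still between calls to the robot, and variables do not carry over. Pictures are saved under pics/ and viewed, at most 10 in all, crops included, and the job is handed in when it is done.

```bash
mkdir -p pics; ls; python3 - <<'E'
from workcell import env,jaws,vision
import cv2,numpy as np
ims=[]
for n in("scene","top"):
    im=vision.grab_frame(n); cv2.imwrite(f"pics/{n}0.png",im[...,::-1]); i=vision.camera_info(n); print(n,{k:np.round(v,4).tolist() if not isinstance(v,str) else v for k,v in i.items()})
E
```

```text
pics
scene {'K': [[445.4978, 0.0, 254.4208], [0.0, 445.4978, 195.6623], [0.0, 0.0, 1.0]], 'pose': [[-0.4923, -0.6868, 0.5348, 1.34], [0.8704, -0.3927, 0.297, 0.4448], [0.006, 0.6117, 0.7911, 1.2334], [0.0, 0.0, 0.0, 1.0]]}
top {'K': [[412.2494, 0.0, 266.2046], [0.0, 412.2494, 191.5923], [0.0, 0.0, 1.0]], 'pose': [[0.0086, 0.9881, -0.1539, 0.3353], [-0.9999, 0.0106, 0.0124, 0.028], [0.0139, 0.1538, 0.988, 1.5602], [0.0, 0.0, 0.0, 1.0]]}
```

View pics/scene0.png

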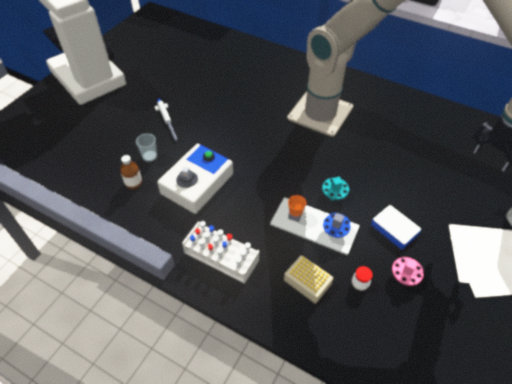

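View pics/top0.png

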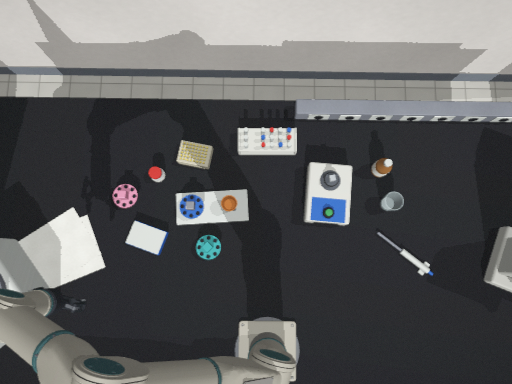

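The blue head is at top px (191,207) and scene px (337,226). The things it could be confused with:
- turquoise head: top (208,247), scene (335,188)
- pink head: top (125,196), scene (407,271)
- orange cup: top (229,204), scene (297,206)

By colour and its place on the stand, I choose the one at (191,207). The mixer drive is at top (331,180) and the button at top (329,212). Next is one close crop of the head and drive from both views.

```bash
cat > h.py <<'E'
import numpy as np,cv2
from workcell import env,jaws,vision
def avg(n,k=6): return np.mean([vision.grab_frame(n).astype(float) for _ in range(k)],0)
def proj(n,p):
    i=vision.camera_info(n);T=np.linalg.inv(i["pose"]);c=T[:3,:3]@np.asarray(p,float)+T[:3,3]
    c=np.array([c[0],-c[1],-c[2]]);q=i["K"]@c;return q[:2]/q[2]
def ray(n,uv):
    i=vision.camera_info(n);d=np.linalg.inv(i["K"])@[uv[0],uv[1],1.];P=np.array(i["pose"])
    d=P[:3,:3]@np.array([d[0],-d[1],-d[2]]);return P[:3,3],d/np.linalg.norm(d)
def tri(us,ut):
    A=np.zeros((3,3));b=np.zeros(3);R=[ray("scene",us),ray("top",ut)]
    for o,d in R:
        M=np.eye(3)-np.outer(d,d);A+=M;b+=M@o
    p=np.linalg.solve(A,b)
    return p,[round(float(np.linalg.norm(np.cross(p-o,d)))*1e3,2) for o,d in R]
def atz(n,uv,z):
    o,d=ray(n,uv);return o+d*(z-o[2])/d[2]
def down(a): # tool z down, tool y axis (closing) at world yaw a
    from scipy.spatial.transform import Rotation as R
    y=np.array([np.cos(a),np.sin(a),0]);z=np.array([0,0,-1.]);x=np.cross(y,z)
    return R.from_matrix(np.c_[x,y,z]).as_quat()
def crop(im,c,w,s):
    x,y=int(c[0]-w[0]/2),int(c[1]-w[1]/2)
    return cv2.resize(im[y:y+w[1],x:x+w[0]],None,fx=s,fy=s,interpolation=cv2.INTER_CUBIC),(x,y)
E
python3 - <<'E'
from h import *
S=avg("scene");T=avg("top");np.save("S.npy",S);np.save("T.npy",T)
r=[]
for im,cs in((S,[(337,222),(196,178)]),(T,[(195,206),(328,194)])):
    r.append(np.hstack([np.clip(crop(im,c,(57,43) if 0 else (50,38) if c[0]==337 or c[0]==195 else (80,76),s)[0],0,255) if 0 else np.clip(cv2.resize(crop(im,c,(64,48),1)[0],(384,288),interpolation=cv2.INTER_CUBIC),0,255) for c,s in zip(cs,(1,1))]))
    for c in cs: print("crop origin",int(c[0]-32),int(c[1]-24))
cv2.imwrite("pics/c1.png",np.vstack(r)[...,::-1])
E
```

```text
crop origin 305 198
crop origin 164 154
crop origin 163 182
crop origin 296 170[ WARN:0@6.787] global loadsave.cpp:1063 imwrite_ Unsupported depth image for selected encoder is fallbacked to CV_8U.
```

View pics/c1.png

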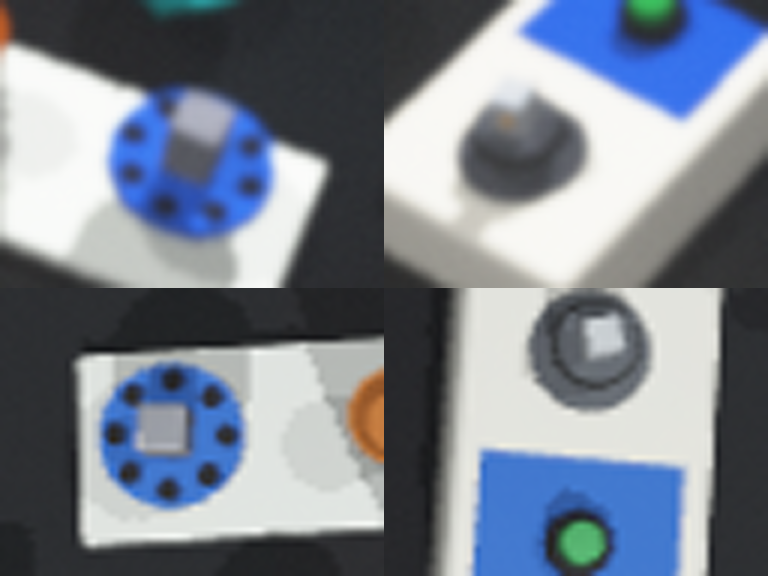

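The close crop confirms the blue eight-well head: grey grip top at top px (190,205) and scene px (338.5,217.7). It also shows the drive's bright square, with the brass ball on the side facing the scene camera. Next I segment and triangulate.

```bash
cat > seg.py <<'E'
from h import *
def up(im,c,w=(64,48),s=8):
    u,o=crop(np.clip(im,0,255).astype(np.float32),c,w,s);return u,o,s
def seg(im,c,f,near,w=(64,48),hull=True):
    u,o,s=up(im,c,w);m=f(u[...,0],u[...,1],u[...,2]).astype(np.uint8)
    n,l,st,ce=cv2.connectedComponentsWithStats(m)
    q=(np.array(near)-o+.5)*s-.5
    best=min([i for i in range(1,n) if st[i,4]>100],key=lambda i:(lambda yx:np.min(np.hypot(yx[1]-q[0],yx[0]-q[1])))(np.where(l==i)))
    cn=max(cv2.findContours((l==best).astype(np.uint8),cv2.RETR_EXTERNAL,cv2.CHAIN_APPROX_NONE)[0],key=len)
    if hull: cn=cv2.convexHull(cn)
    M=cv2.moments(cn);ce=np.array([M['m10'],M['m01']])/M['m00']
    tr=lambda p:(np.asarray(p,float)+.5)/s-.5+o
    return tr(ce),tr(cn[:,0]),tr(cv2.boxPoints(cv2.minAreaRect(cn))),M['m00']/s/s
E
python3 - <<'E'
from seg import *
S=np.load("S.npy");T=np.load("T.npy")
blue=lambda r,g,b:(b>r+70)&(b>100)
green=lambda r,g,b:(g>r+50)&(g>b+40)
bs=seg(S,(337,222),blue,(337,230));bt=seg(T,(195,206),blue,(191,212))
p,e=tri(bs[0],bt[0]);print("disc",p,e,bs[0],bt[0],bt[3])
gs=seg(S,(196,178),green,(208,156));gt=seg(T,(328,194),green,(329,212))
p,e=tri(gs[0],gt[0]);print("button",p,e,gs[0],gt[0],gt[3])
# top faces
grey=lambda r,g,b:(abs(b-r)<45)&(r>125)
for nm,im,c,near in(("griptop T",T,(195,206),(190,205)),("griptop S",S,(337,222),(338.5,217))):
    g=seg(im,c,grey,near);print(nm,g[0],g[2].tolist(),g[3])
for th in(150,165,180):
    g=seg(T,(328,188),lambda r,g,b:(r>th),(332.5,178.3));print("drive T",th,g[0],g[2].round(2).tolist(),g[3])
    g=seg(S,(196,185),lambda r,g,b:(r>th),(185,170.5));print("drive S",th,g[0],g[2].round(2).tolist(),g[3])
dark=lambda r,g,b:(r<140)
g=seg(T,(328,188),dark,(327,184));print("collar T",g[0],g[3])
g=seg(S,(190,182),dark,(184,184));print("collar S",g[0],g[3])
wh=lambda r,g,b:(r>170)
E
```

```text
disc [0.51295853 0.28574594 0.0506397 ] [1.16, 1.16] [336.55687478 224.75294778] [191.12230309 206.14686175] 453.8984375
button [ 0.49211905 -0.21372039  0.09082894] [1.02, 1.02] [208.04774197 154.96230531] [328.52229448 211.97941554] 40.546875
griptop T [189.45526871 205.13223631] [[185.18749618530273, 208.93749809265137], [185.18749618530273, 201.18749809265137], [193.31249618530273, 201.18749809265137], [193.31249618530273, 208.93749809265137]] 58.3671875
griptop S [338.1892331 217.2719443] [[332.6138687133789, 219.0505142211914], [335.20804595947266, 212.13270473480225], [343.60530853271484, 215.28167724609375], [341.0111312866211, 222.1994857788086]] 58.6015625
drive T 150 [332.21970219 177.5210631 ] [[328.65, 174.97], [334.69, 173.85], [335.85, 180.1], [329.81, 181.22]] 36.8359375
drive S 150 [192.3632223  180.44441351] [[154.06, 185.36], [195.87, 134.57], [231.49, 163.9], [189.67, 214.68]] 2132.9375
drive T 165 [332.22767968 177.45809067] [[328.87, 175.08], [334.44, 173.96], [335.61, 179.8], [330.03, 180.92]] 31.5234375
drive S 165 [192.95204784 177.78718169] [[157.01, 180.87], [200.37, 134.99], [231.18, 164.1], [187.82, 209.99]] 1827.4609375
drive T 180 [332.24263227 177.41846459] [[329.11, 175.2], [334.08, 174.0], [335.4, 179.5], [330.43, 180.69]] 25.890625
drive S 180 [193.05043579 177.38248462] [[157.51, 180.54], [200.79, 135.15], [230.93, 163.9], [187.65, 209.28]] 1770.90625
collar T [329.66180216 179.78778587] 313.375
collar S [186.40978552 178.96167529] 265.71875
```

```bash
python3 - <<'E'
from seg import *
S=np.load("S.npy");T=np.load("T.npy")
print("grip top T",atz("top",(189.45,205.13),.094)," S",atz("scene",(338.19,217.27),.094))
print("disc T",atz("top",(191.12,206.15),.050)," S",atz("scene",(336.56,224.75),.050))
d=atz("top",(332.23,177.45),.132);print("drive T",d,"S guess",atz("scene",(185.0,169.5),.132))
print("button T",atz("top",(328.52,211.98),.0915),"S",atz("scene",(208.05,154.96),.0915))
for z in(.080,.094,.132):
    print("spindle pred",z,proj("scene",[*d[:2],z]),proj("top",[*d[:2],z]))
g=np.array([[328.87,175.08],[334.44,173.96],[335.61,179.8],[330.03,180.92]])
P=np.array([atz("top",q,.132) for q in g]);e=np.diff(np.vstack([P,P[:1]]),axis=0)
print("drive yaw deg",np.degrees(np.arctan2(e[:,1],e[:,0])),np.linalg.norm(e,axis=1))
# white masks: mixer and stand outline in top
wh=lambda r,g,b:((r>150)|((b>r+70)&(b>100))|((g>r+50)&(g>b+40)))
m=seg(T,(328,194),wh,(315,190),w=(80,90));P=np.array([atz("top",q,.08) for q in m[2]]);e=np.diff(np.vstack([P,P[:1]]),axis=0)
print("mixer",atz("top",m[0],.08),np.degrees(np.arctan2(e[:,1],e[:,0])),np.linalg.norm(e,axis=1))
u=np.array([185.,209.]),
# head yaw from wells: blackness vs angle on radius ~35mm
from scipy.ndimage import map_coordinates
c=np.array([0.5125,0.2857])
for n,im in(("top",T),("scene",S)):
  best=[]
  for r in(.032,.034,.036):
    a=np.radians(np.arange(0,360,2.)); uv=np.array([proj(n,[c[0]+r*np.cos(t),c[1]+r*np.sin(t),.054]) for t in a])
    v=map_coordinates(im[...,2],[uv[:,1],uv[:,0]],order=3)
    best.append(np.degrees(np.angle(-(v*np.exp(8j*a)).sum()))/8)
  print("well phase",n,best)
print(cv2.minAreaRect if 0 else "", env.get_position(), env.get_gripper_width())
E
```

```text
grip top T [0.51182501 0.28336104 0.094     ]  S [0.51424165 0.28595524 0.094     ]
disc T [0.51340759 0.28475857 0.05      ]  S [0.51199853 0.28672744 0.05      ]
drive T [ 0.61085196 -0.22279149  0.132     ] S guess [ 0.61405911 -0.21894185  0.132     ]
button T [ 0.49250235 -0.21453677  0.0915    ] S [ 0.49231319 -0.21231755  0.0915    ]
spindle pred 0.08 [186.41594293 178.60708694] [329.78346155 180.11760712]
spindle pred 0.094 [185.9356185  175.91909364] [330.4255934  179.41745238]
spindle pred 0.132 [184.59513392 168.41746894] [332.23 177.45]
drive yaw deg [ -77.8655216  -169.7673867   102.07742459   10.25750399] [0.0202635  0.02130316 0.02025359 0.02128268]
mixer [ 0.56135324 -0.21772446  0.08      ] [ -4.63489128 -93.73462626 174.41589386  86.24578079] [0.22303528 0.16293754 0.22317846 0.15923903]
well phase top [np.float64(-0.2948140553406102), np.float64(-0.4589460891073913), np.float64(-0.4253132212535954)]
well phase scene [np.float64(-1.0916232259385026), np.float64(-0.7724826192999891), np.float64(-0.5155206027829592)]
 [0.20491179 0.61686588 0.25333538] 0.08549940884428776
```

Both views agree to about 2 mm:

| Item | x (m) | y (m) | Yaw |
|---|---|---|---|
| Head | 0.513 | 0.2855 | about 0° |
| Drive | 0.611 | -0.222 | about 11° (mod 90°) |
| Button | 0.4924 | -0.2134 | – |

The measured disc height of 50.6 mm matches the head sitting on the stand top. Next I grasp it.

```bash
python3 - <<'E'
from h import *
x,y=.513,.2855
for deg in(90,-90,0,180):
    j=[]
    for p,a in(((x,y,.16),deg),((x,y,.082),deg),((.611,-.222,.30),deg+11.2),((.611,-.222,.16),deg+11.2)):
        q=env.solve_ik(p,down(np.radians(a)));j.append(None if q is None else np.round(q,2).tolist())
    print(deg,j[0],j[3])
print(env.get_time())
E
```

```text
90 [-0.52, 0.65, -0.05, 1.79, 0.05, 0.7, 0.97] [0.33, 0.73, -0.04, 1.6, 0.03, 0.81, 2.04]
-90 [-0.97, 0.76, 0.69, 1.8, -0.65, 0.82, -1.52] [-0.07, 0.84, 0.69, 1.62, -0.63, 0.92, -0.53]
0 [-0.73, 0.67, 0.28, 1.79, -0.27, 0.71, -0.3] [0.1, 0.76, 0.36, 1.61, -0.33, 0.83, 0.79]
180 [-0.27, 0.69, -0.46, 1.78, 0.42, 0.77, 2.2] [-0.25, 1.04, 1.14, 1.62, -1.01, 1.18, -1.81]
0.7
```

```bash
python3 - <<'E'
from h import *
x,y=.513,.2855;o=down(0)
env.goto([x,y,.17],o)
env.move_straight([x,y,.083],vel=.1)
print(env.get_wrist_force())
jaws.command_gripper(0.0,60)
print(env.get_gripper_width(),env.get_gripper_force(),env.get_wrist_force(),env.get_wrist_torque(),env.get_position())
env.move_straight([x,y,.30],vel=.15)
env.pause(.2)
print(env.get_gripper_width(),env.get_wrist_force(),env.get_position(),env.get_time())
S=avg("scene",3);T=avg("top",3);np.save("S2.npy",S);np.save("T2.npy",T)
a=proj("scene",[x,y,.27]);b=proj("top",[x,y,.27]);print(a,b)
cv2.imwrite("pics/l1.png",np.hstack([cv2.resize(np.clip(crop(I,c,(96,96),1)[0],0,255).astype(np.uint8),(400,400),interpolation=cv2.INTER_CUBIC) for I,c in((S,a),(T,b))])[...,::-1])
E
```

```text
[-0.32249881  0.1465773   0.7172073 ]
0.027211805572303845 59.21756029129028 [0.47359211 0.0259785  3.92259334] [-0.0468045   0.11427962 -0.0197619 ] [0.51318486 0.28557883 0.0833419 ]
0.027550105738398258 [ 0.37883595  0.32723262 -1.80033619] [0.51280156 0.28541645 0.29941904] 5.7583
[347.90986097 180.97634024] [179.28192584 197.97632929]
```

View pics/l1.png

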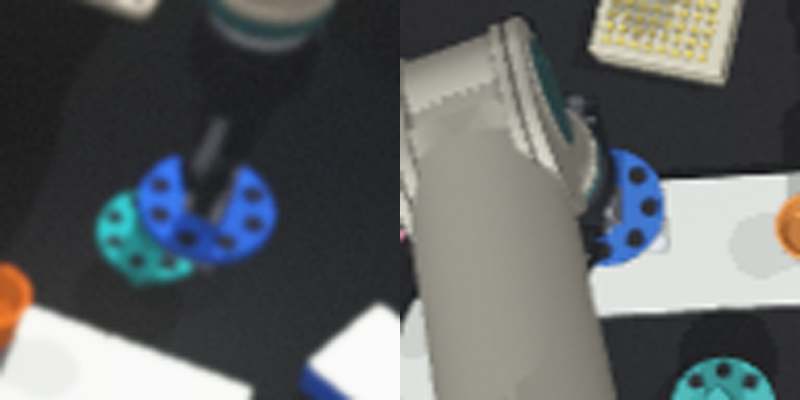

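The head is held in the jaws, with the disc at about scene crop (207,210). I move over the drive and measure the disc against it in the same cameras.

```bash
cat >> seg.py <<'E'
from scipy.optimize import least_squares
blue=lambda r,g,b:(b>r+60)&(b>90)&(b>g+25)
def discfit(n,im,guess,zc,w=(64,56)):
    """xy of the disc (45 mm radius, 8 mm thick, mid height zc) from hull vertices of its blue mask"""
    c=proj(n,[*guess,zc]).round().astype(int)
    h=seg(im,c,blue,c+[0,4] if n=="scene" else c,w=w)[1]
    t=np.linspace(0,2*np.pi,72)
    def f(p):
        P=np.array([proj(n,[p[0]+.045*np.cos(a),p[1]+.045*np.sin(a),z]) for z in(zc-.004,zc+.004) for a in t])
        H=cv2.convexHull(P.astype(np.float32))
        return [cv2.pointPolygonTest(H,(float(q[0]),float(q[1])),True) for q in h]
    s=least_squares(f,guess,loss="soft_l1",f_scale=.3,diff_step=1e-3)
    return s.x,float(np.median(np.abs(s.fun))),len(h)
E
python3 - <<'E'
from seg import *
for n,i in(("scene","S"),("top","T")):
    print(n,discfit(n,np.load(i+".npy"),(.513,.2855),.05)[:2],discfit(n,np.load(i+"2.npy"),(.513,.2855),.2664))
x,y=.611,-.222
env.move_straight([x,y,.30],rot=down(np.radians(11.2)),vel=.25)
env.move_straight([x,y,.235],vel=.1);env.pause(.3)
print(env.get_position(),env.get_wrist_force(),env.get_time())
S=avg("scene",3);T=avg("top",3);np.save("S3.npy",S);np.save("T3.npy",T)
a=proj("scene",[x,y,.17]);b=proj("top",[x,y,.17])
cv2.imwrite("pics/l2.png",np.hstack([cv2.resize(np.clip(crop(I,c,(80,80),1)[0],0,255).astype(np.uint8),(400,400),interpolation=cv2.INTER_CUBIC) for I,c in((S,a),(T,b))])[...,::-1])
for n,i in(("scene",S),("top",T)):
    try: print(n,discfit(n,i,(x,y),.202))
    except Exception as e: print(n,e)
E
```

```text
Traceback (most recent call last):
  File "seg.py", line 25, in discfit
    s=least_squares(f,guess,loss="soft_l1",f_scale=.3,diff_step=1e-3)
  File "seg.py", line 22, in f
    P=np.array([proj(n,[p[0]+.045*np.cos(a),p[1]+.045*np.sin(a),z]) for z in(zc-.004,zc+.004) for a in t])
                ~~~~^^^^^^^^^^^^^^^^^^^^^^^^^^^^^^^^^^^^^^^^^^^^^^^
  File "h.py", line 5, in proj
    i=vision.camera_info(n);T=np.linalg.inv(i["pose"]);c=T[:3,:3]@np.asarray(p,float)+T[:3,3]
ValueError: time passes only in moves, steps and waits
```

```bash
sed -i 's/vision\.camera_info(n)/info(n)/; s/^def avg/from functools import lru_cache\n@lru_cache\ndef info(n): return {k:np.array(v) for k,v in vision.camera_info(n).items()}\ndef avg/' h.py
sed -i 's/i=info(n)/i=info(n)/;' h.py; sed -i 's/{k:np.array(v) for k,v in info(n).items()}/{k:np.array(v) for k,v in vision.camera_info(n).items()}/' h.py; grep -n info h.py
cat > m.py <<'E'
from seg import *
for n,i in(("scene","S"),("top","T")):
    print(n,discfit(n,np.load(i+".npy"),(.513,.2855),.05)[:2],discfit(n,np.load(i+"2.npy"),(.513,.2855),.2664))
x,y=.611,-.222
env.move_straight([x,y,.30],rot=down(np.radians(11.2)),vel=.25)
env.move_straight([x,y,.235],vel=.1);env.pause(.3)
print(env.get_position(),env.get_wrist_force(),env.get_time())
S=avg("scene",3);T=avg("top",3);np.save("S3.npy",S);np.save("T3.npy",T)
a=proj("scene",[x,y,.17]);b=proj("top",[x,y,.17])
cv2.imwrite("pics/l2.png",np.hstack([cv2.resize(np.clip(crop(I,c,(80,80),1)[0],0,255).astype(np.uint8),(400,400),interpolation=cv2.INTER_CUBIC) for I,c in((S,a),(T,b))])[...,::-1])
for n,i in(("scene",S),("top",T)):
    try: print(n,discfit(n,i,(x,y),.202))
    except Exception as e: print(n,e)
E
python3 m.py
```

```text
5:def info(n): return {k:np.array(v) for k,v in vision.camera_info(n).items()}
8:    i=info(n);T=np.linalg.inv(i["pose"]);c=T[:3,:3]@np.asarray(p,float)+T[:3,3]
11:    i=info(n);d=np.linalg.inv(i["K"])@[uv[0],uv[1],1.];P=np.array(i["pose"])
scene (array([0.51065418, 0.28619322]), 0.19008993494707827) (array([0.51059039, 0.28602714]), 0.432008451433119, 59)
top (array([0.51366931, 0.28465169]), 0.14815450968277755) (array([0.51330354, 0.28467234]), 0.10056529159108438, 38)
[ 0.61122194 -0.2220852   0.23553959] [ 0.30963218  0.77156422 -2.11795675] 9.375
scene (array([ 0.60960757, -0.2238814 ]), 0.30598606139532647, 29)
top (array([ 0.61056108, -0.22410219]), 0.31196371572674764, 31)
```

View pics/l2.png

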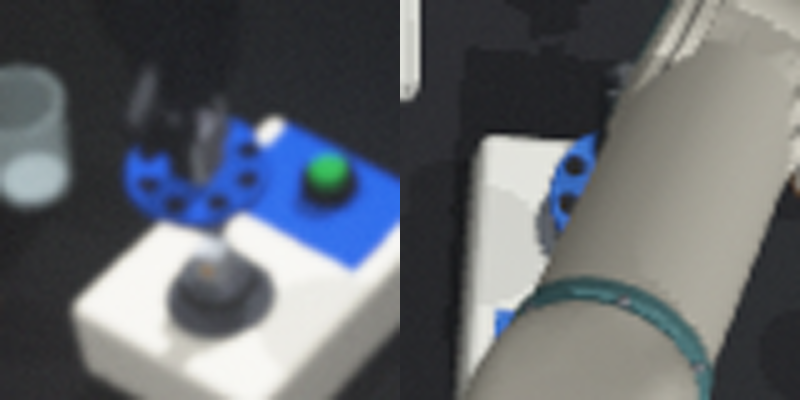

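The scene crop shows the held disc at (197,170) above the drive at (213,243), the ball facing the camera. In the top view the arm hides most of the head, so it's no use for the fit. From the lift pictures the head is centred in the hand within about 1 mm. I descend with force watching.

```bash
python3 - <<'E'
from h import *
x,y=.6105,-.222
env.move_straight([x,y,.212],vel=.08);env.pause(.3)
f0=np.mean([env.get_wrist_force() for _ in range(1)],0);t0=env.get_wrist_torque();np.save("f0.npy",np.r_[f0,t0])
print("base",f0,t0,env.get_position())
z=.212
while z>.192:
    z-=.001;env.move_straight([x,y,z],vel=.02);env.pause(.05)
    f=env.get_wrist_force()-f0;t=env.get_wrist_torque()-t0
    print(round(z,4),env.get_position().round(4) if 0 else np.round(env.get_position(),4),f.round(1),t.round(2))
    if f[2]>6 or np.hypot(*f[:2])>6: break
print(env.get_time())
E
```

```text
base [-0.47784619  0.41857311 -2.30581312] [ 0.0049668  -0.00478431  0.02334915] [ 0.61071619 -0.22210044  0.21240476]
0.211 [ 0.6105 -0.222   0.211 ] [ 0.9 -0.  -0.7] [-0.01  0.03 -0.05]
0.21 [ 0.6105 -0.222   0.2099] [ 0.6 -1.1 -0.3] [-0.03  0.01 -0.01]
0.209 [ 0.6105 -0.222   0.2089] [ 0.7 -0.5  1. ] [-0.   -0.04  0.01]
0.208 [ 0.6104 -0.222   0.208 ] [ 0.8 -0.3 -0.4] [-0.05  0.02 -0.04]
0.207 [ 0.6105 -0.222   0.207 ] [ 1.  -0.6  0.3] [-0.02  0.    0.  ]
0.206 [ 0.6105 -0.222   0.206 ] [ 0.2 -0.5  0.9] [ 0.01 -0.01 -0.02]
0.205 [ 0.6105 -0.222   0.205 ] [ 0.9 -0.2 -0.3] [-0.    0.05 -0.02]
0.204 [ 0.6105 -0.2219  0.2039] [ 0.9 -0.8  0.9] [-0.03  0.05 -0.02]
0.203 [ 0.6105 -0.222   0.203 ] [ 1.2  0.2 -0.1] [ 0.   -0.05 -0.04]
0.202 [ 0.6105 -0.222   0.202 ] [ 0.3 -0.6 -0.3] [ 0.01  0.02 -0.05]
0.201 [ 0.6105 -0.222   0.2009] [ 0.5 -0.5  0.7] [-0.01 -0.05 -0.01]
0.2 [ 0.6105 -0.222   0.2   ] [-0.1 -0.5 -0.3] [ 0.02  0.02 -0.06]
0.199 [ 0.6105 -0.222   0.1989] [-0.8 -0.2  0.2] [-0.05  0.01  0.03]
0.198 [ 0.6107 -0.222   0.1982] [ 0.5 -0.3  0.3] [ 0.01 -0.2   0.03]
0.197 [ 0.6108 -0.2219  0.197 ] [ 2.1 -0.9  0.4] [-0.02 -0.42 -0.06]
0.196 [ 0.6108 -0.2219  0.196 ] [ 3.2 -0.5 -0.8] [ 0.04 -0.51 -0.05]
0.195 [ 0.6108 -0.2219  0.1951] [ 3.4 -0.   0.7] [ 0.07 -0.68  0.01]
0.194 [ 0.6108 -0.222   0.1941] [ 3.5 -0.4  1. ] [ 0.1  -0.84 -0.04]
0.193 [ 0.6108 -0.222   0.1931] [ 3.7 -0.9  1.3] [ 0.16 -0.93 -0.09]
0.192 [ 0.6108 -0.222   0.1921] [3.2 0.3 2.2] [ 0.16 -1.06 -0.07]
16.4167
```

The socket is over the drive and entering. A light +x side load means the centre is about 1 mm off, so I ease that and press on down.

```bash
python3 - <<'E'
from h import *
b=np.load("f0.npy");f0,t0=b[:3],b[3:]
x,y,z=.6105,-.222,.192
for _ in range(3):
    f=env.get_wrist_force()-f0
    if abs(f[0])<1: break
    x+=np.clip(f[0]*.00015,-.0006,.0006);env.move_straight([x,y,z],vel=.02);env.pause(.1)
print("x",x,env.get_wrist_force()-f0,env.get_wrist_torque()-t0)
while z>.158:
    z-=.001;env.move_straight([x,y,z],vel=.02);env.pause(.05)
    f=env.get_wrist_force()-f0;t=env.get_wrist_torque()-t0
    print(round(z,4),np.round(env.get_position(),4),f.round(1),t.round(2))
    if f[2]>22 or np.hypot(*f[:2])>8: break
    x+=np.clip(f[0]*.0001,-.0003,.0003)*(abs(f[0])>1.5);y+=np.clip(f[1]*.0001,-.0003,.0003)*(abs(f[1])>1.5)
print(x,y,z,env.get_time(),env.get_gripper_width())
E
```

```text
x 0.6117652633695144 [1.05852486 0.65688208 0.95399798] [ 0.08067354 -0.20604304  0.04800956]
0.191 [ 0.6113 -0.2221  0.1907] [ 0.6 -1.2  0.4] [ 0.03 -0.03  0.05]
0.19 [ 0.6116 -0.222   0.1899] [ 1.6 -0.2  1.1] [-0.02 -0.   -0.09]
0.189 [ 0.6119 -0.222   0.189 ] [ 0.1 -0.8  0.4] [-0.03 -0.02 -0.  ]
0.188 [ 0.6122 -0.222   0.1881] [ 0.5 -0.6  1.3] [-0.02 -0.15 -0.01]
0.187 [ 0.6122 -0.2221  0.1872] [1.8 0.1 1.3] [-0.02 -0.17 -0.02]
0.186 [ 0.6123 -0.2221  0.1862] [ 1.1 -0.4  2.5] [-0.01 -0.15 -0.06]
0.185 [ 0.6123 -0.222   0.1851] [1.3 0.4 2.8] [ 0.03 -0.16 -0.06]
0.184 [ 0.6123 -0.2221  0.1842] [ 1. -0.  4.] [-0.   -0.2  -0.05]
0.183 [ 0.6123 -0.2221  0.1831] [ 1.6 -0.2  4.1] [ 0.01 -0.23 -0.05]
0.182 [ 0.6123 -0.2221  0.1821] [1.8 0.1 5.9] [-0.06 -0.18 -0.05]
0.181 [ 0.6123 -0.2221  0.1811] [ 0.5 -0.4  5.8] [-0.04 -0.02 -0.06]
0.18 [ 0.6124 -0.2221  0.1801] [ 1.7 -0.2  6. ] [-0.04  0.04 -0.03]
0.179 [ 0.6125 -0.2221  0.1791] [0.6 0.4 7.8] [-0.04  0.14 -0.07]
0.178 [ 0.6125 -0.2221  0.1782] [-0.6 -2.   8.2] [-0.06  0.12 -0.1 ]
0.177 [ 0.6125 -0.2221  0.1773] [ 0.6 -0.4  9. ] [ 0.04  
[... 709 characters left out ...]
0.6124 -0.2224  0.1665] [-0.1 -1.   9.8] [-0.11  0.46 -0.06]
0.165 [ 0.6124 -0.2224  0.1656] [-1.1 -0.9 11.3] [-0.13  0.53 -0.08]
0.164 [ 0.6124 -0.2225  0.1647] [-2.6 -1.7 12.1] [-0.08  0.54 -0.08]
0.163 [ 0.6124 -0.2225  0.1639] [-1.1 -0.4 12. ] [-0.1   0.56  0.  ]
0.162 [ 0.6124 -0.2225  0.163 ] [-0.1 -0.3 12.7] [ 0.01  0.65 -0.08]
0.161 [ 0.6124 -0.2225  0.1622] [-2.2 -0.6 13.2] [ 0.    0.7  -0.03]
0.16 [ 0.6124 -0.2225  0.1613] [-1.5 -0.3 14. ] [ 0.02  0.64 -0.07]
0.159 [ 0.6124 -0.2225  0.1605] [-1.9 -0.4 14.8] [ 0.09  0.72 -0.08]
0.158 [ 0.6124 -0.2225  0.1596] [-0.6  0.6 15.8] [ 0.14  0.72 -0.02]
0.6117849730728678 -0.22236034324388276 0.15799999999999997 27.6667 0.026986566889690825
```

A clear click: the force dropped from 13 to 6 N at z 0.1715, and the numbers match home height. I press briefly to the hard stop to be sure, ride the spring back up, release and look.

```bash
python3 - <<'E'
from h import *
b=np.load("f0.npy");f0,t0=b[:3],b[3:]
x,y,z=.6118,-.22236,.158
while z>.154:
    z-=.0005;env.move_straight([x,y,z],vel=.02);env.pause(.05)
    f=env.get_wrist_force()-f0
    if f[2]>22: break
print("press",z,env.get_position(),f)
env.move_straight([x,y,.170],vel=.04)
while z<.182:
    z=max(z,.170)+.001;env.move_straight([x,y,z],vel=.02);env.pause(.05)
    f=env.get_wrist_force()-f0;print(round(z,3),env.get_position()[2].round(4),f.round(1))
    if f[2]<1.2: break
jaws.command_gripper(.06,60);env.pause(.2)
print(env.get_wrist_force())
p=env.get_position()
env.move_straight([p[0],p[1],.28],vel=.15)
env.move_straight([.45,0,.30],vel=.3)
print(env.get_time())
S=avg("scene",3);T=avg("top",3);np.save("S4.npy",S);np.save("T4.npy",T)
a=proj("scene",[x,y,.14]);b=proj("top",[x,y,.14])
cv2.imwrite("pics/l3.png",np.hstack([cv2.resize(np.clip(crop(I,c,(80,80),1)[0],0,255).astype(np.uint8),(400,400),interpolation=cv2.INTER_CUBIC) for I,c in((S,a),(T,b))])[...,::-1])
E
```

```text
press 0.156 [ 0.61238017 -0.22251641  0.15899771] [-4.24345951  0.58099557 23.79684457]
0.171 0.1709 [ 1.8 -1.3  7.2]
0.172 0.172 [ 3.2 -0.9  4.9]
0.173 0.173 [ 3.9 -1.1  4.9]
0.174 0.1738 [ 2.  -0.4  4. ]
0.175 0.1748 [2.4 0.  2.7]
0.176 0.1758 [ 1.6 -0.4  2.8]
0.177 0.1768 [ 1.1 -0.2  1.2]
0.178 0.1776 [ 1.7  0.1 -1.1]
[ 0.39577141 -0.74303603  0.26134923]
34.2833
```

View pics/l3.png

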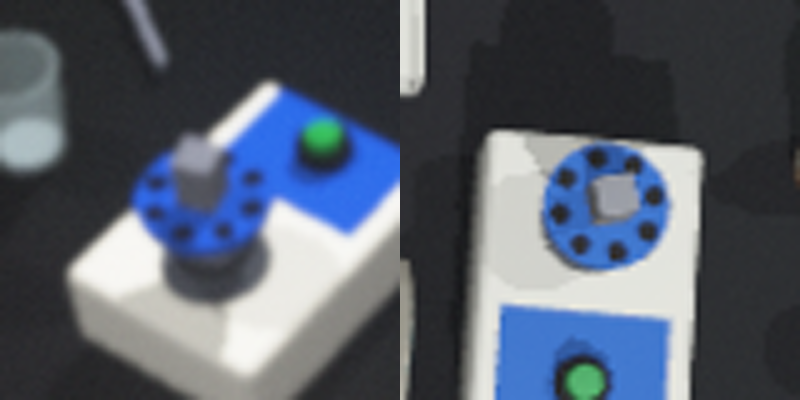

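The head sits upright on the drive, grip top at top crop (612,195), and the hard stop came exactly 18 mm below home. Next I check its height by triangulation, then press the button at top crop (585,382) with closed jaws.

```bash
python3 - <<'E'
from seg import *
S=np.load("S4.npy");T=np.load("T4.npy")
grey=lambda r,g,b:(abs(b-r)<35)&(r>110)
try:
    for th in(140,):
        c=proj("top",[.6118,-.2224,.188]);g=seg(T,c.round().astype(int),lambda r,g,b:(abs(b-r)<45)&(r>125),c,w=(40,30))
        print("griptop T",g[0],g[3],atz("top",g[0],.188),"expect scene",proj("scene",[.6118,-.2224,.188]))
    for n,I in(("scene",S),("top",T)): print(n,discfit(n,I,(.6118,-.2224),.144,w=(40,40)))
except Exception as e: print(e)
jaws.command_gripper(0,40)
x,y=.4922,-.2135
env.goto([x,y,.17],down(0));env.move_straight([x,y,.122],vel=.1);env.pause(.2)
f0=env.get_wrist_force();z=.122;print(f0)
while z>.100:
    z-=.001;env.move_straight([x,y,z],vel=.02);env.pause(.05)
    f=env.get_wrist_force()-f0;print(round(z,3),env.get_position()[2].round(4),f.round(1))
    if f[2]>12 or np.hypot(*f[:2])>8: break
env.pause(.3)
env.move_straight([x,y,.16],vel=.1)
print(env.get_time())
E
```

```text
griptop T [334.91166948 174.6776464 ] 60.125 [ 0.60974062 -0.22224888  0.188     ] expect scene [182.44452361 157.01788017]
scene (array([ 0.61134848, -0.22265402]), 0.32777583117346526, 33)
top (array([ 0.61094189, -0.22224644]), 0.17700151094226466, 52)
[0.31303526 1.06007813 2.01307278]
0.121 0.1212 [ 1.1 -1.   1.9]
0.12 0.1201 [0.8 0.4 1. ]
0.119 0.1191 [ 0.9 -0.2  1.6]
0.118 0.1181 [1.3 0.8 2.3]
0.117 0.118 [ 0.2  1.9 10. ]
0.116 0.1178 [-2.2  2.2 18.5]
39.7
```

The force rose softly and then hit a hard stop at z 0.118, but first contact came before my force zero was taken. I repeat the press from higher to confirm the full 6 mm travel.

```bash
python3 - <<'E'
from h import *
x,y=.4922,-.2135
print(env.tcp_to_tips,env.get_gripper_width())
env.move_straight([x,y,.132],vel=.1);env.pause(.2)
f0=env.get_wrist_force();z=.132
while z>.112:
    z-=.001;env.move_straight([x,y,z],vel=.02);env.pause(.05)
    f=np.mean([env.get_wrist_force() for _ in range(3)],0)-f0;print(round(z,3),env.get_position()[2].round(4),f.round(1))
    if f[2]>14 or np.hypot(*f[:2])>8: break
env.pause(.3)
env.move_straight([x,y,.18],vel=.1)
env.move_straight([.45,0,.30],vel=.25);env.pause(.3)
S=avg("scene",3);T=avg("top",3)
a=proj("scene",[.56,-.22,.12]);b=proj("top",[.56,-.22,.12])
cv2.imwrite("pics/l4.png",np.hstack([cv2.resize(np.clip(crop(I,c,(80,80),1)[0],0,255).astype(np.uint8),(400,400),interpolation=cv2.INTER_CUBIC) for I,c in((S,a),(T,b))])[...,::-1])
print(env.get_time(),env.get_wrist_force())
E
```

```text
0.022 0.00017820966509217497
0.131 0.1312 [ 1.  -0.1  0.6]
0.13 0.13 [ 0.7 -0.7  0.3]
0.129 0.129 [ 0.1 -0.6  0.5]
0.128 0.1279 [ 0.3 -0.8  0.4]
0.127 0.127 [ 1.1  0.3 -0.3]
0.126 0.126 [ 0.8 -0.6  0.7]
0.125 0.125 [-0.3 -0.8  0.4]
0.124 0.1241 [ 0.5 -0.2  2.1]
0.123 0.1231 [-0.4 -0.4  2.1]
0.122 0.1221 [ 0.9 -0.9  3.9]
0.121 0.1211 [ 0.3 -1.   2.3]
0.12 0.1201 [ 1.7 -0.4  4.3]
0.119 0.1191 [ 0.6 -0.1  5.2]
0.118 0.1181 [1.7 0.1 4.6]
0.117 0.118 [-0.1 -0.1 13.3]
0.116 0.1178 [-1.7  1.5 21.5]
47.9667 [-0.2875289  -0.37920855 -0.31898754]
```

View pics/l4.png

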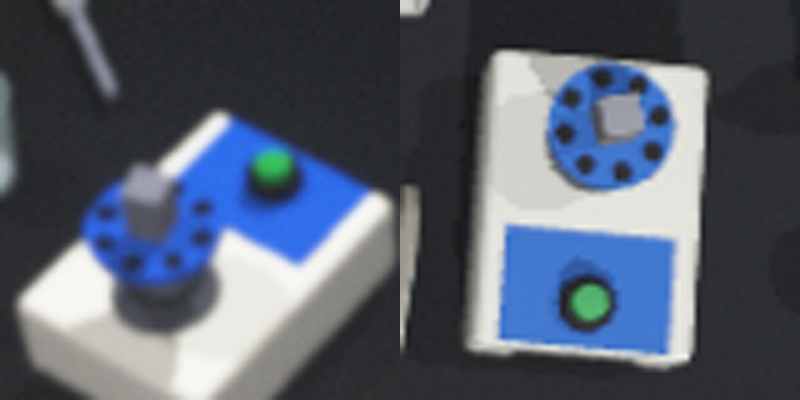

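The button travelled from contact at 0.124 to a hard stop at 0.118, which is 6 mm at about 5 N. It is back up at scene crop (272,165), the head is still seated at (148,225), and the arm is clear, so I hand in.

```bash
python3 -c "
from workcell import env
print(env.hand_in(),env.get_time())"
```

```text
the job is handed in; nothing more can be done
the job is handed in; nothing more can be done
```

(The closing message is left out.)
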